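# Load the bur-case rack and lock its keeper

### The arm

A 6-joint arm with a two-finger parallel gripper is mounted at the origin on a cart in front of the work surface, level with it; the furniture and walls round the work are solid. World frame = base frame: x ahead of the robot, y to its left, z up, the work surface at z = 0. Lengths are in m, angles in degrees, forces in N, time in s.
With the tool pointing down it reaches from about 0.375 to 0.9 m from the base axis. Payload 3.1 kg.
Tool frame: the origin (TCP) lies on the centre line of the jaws, within the pads' length; the fingertips stand 17 mm ahead of it and the grasp point (between the pads) lies 2 mm behind it; z points along the fingers, y is the line along which they close (so a half turn about z gives the same grasp; the last joint's range is limited). The gripper opens to 87 mm and grips with 3 to 60 N. Pads are 19 mm wide; open, the fingers measure 117 mm over their backs; the gripper's body (75 mm by 190 mm) begins 51 mm behind the grasp point.
Start: joints at [58.871, 30.224, 82.088, -0, 67.689, -10.227], TCP at [0.223, 0.584, 0.24] pointing down, gripper open.
Joint ranges: [-176.69, 176.69], [-43.24, 126.21], [12.49, 139.97], [-82, 262], [0, 151.66], [-163.58, 163.58]. Speed limits (degrees/s): [159.86, 159.86, 180, 180, 180, 180].

### API

Orientations are given as a 3x3 rotation matrix whose columns are the frame's x, y, z axes.
In Python, from rig import bot, imaging, finder gives the robot as it stands. The module is installed in compiled form; this text tells all that it offers.
- The arm moves only by the tool play_rows, never from a script. Its argument "motion" is a list that holds one entry, the list of rows, each a list of 6 numbers: the shift along the tool's x, y, z in m, then the turn, a rotation vector about the tool's x, y, z in degrees. In form: [[[dx, dy, dz, wx, wy, wz], ...]]. A call has 1 to 8 rows; each row is the pose to reach, as a shift and turn from the pose commanded when the call began, along the tool's axes at that moment; what a row does not reach only later rows make up. A row lasts 1/12 s, in which the tool goes at most 41.7 mm and 7.16 degrees, less where a joint would pass 70% of its speed; a pose out of reach is approached as far as the arm can. A call with a gripper value outside its range is refused whole. "fingers" is the finger opening in m, from 0 to 0.087, set as the call begins (left out, the last holds). The fingers move at their own pace and stop on an object; the grip force is fixed at half the most. Time passes only in rows, so rows that repeat a pose let the fingers close. It gives the time, the measured TCP pose, the force, the opening and the grip force at its end, in the units of the state.
- bot.read_state(): the state, without advancing time (a new reading comes with each control period).
- imaging.capture(name): name is "side" or "top" or "wrist"; returns a dict with "frame" (400x640x3 uint8, red, green, blue), "camera_matrix" (3x3 intrinsics, pixels), "R" (3x3) and "t" (3): a world point X has camera coordinates R X + t. Camera axes: x right, y down, z forward; pixel columns grow to the right and rows downward; lengths in m; the calibration is good to about 2 mm. A picture is of the moment at which its call begins. There is no depth.
- bot.hand_in(): hands the job in; it is judged then, once.
Trained networks look in the newest picture that a camera, given by its name, has taken for a name from the list of things; names that differ only in an ending like _2 or _b are one class to them, and where a whole thing is asked for, a point or a joint stands for the part that bears it (a point fixed in the world has none). Each returns a list of dicts, best first, with "confidence" (0 to 1); they miss things now and then, are a little off and sometimes report something else, mostly with a low value. They report only what shows in the picture. A call takes as long as a camera call. They do not tell look-alikes from the thing itself.
- finder.recognise(camera, name): "at" ([x, y, z] in m, in world coordinates, good to about 4 mm: the middle of the surface that is visible of it).
- finder.outline_of(camera, name): "pixels" (400x640 bool, what is visible of it).
The state is a dict: "time_s": time; "joint_positions": joint angles; "qvel": joint speeds; "tau": joint torques, N m; "position": TCP position; "tcp_rot": TCP orientation; "force": force on the tool from outside, world axes, zero at the start; "moment": the same for the moment, N m; "opening": opening from 0.0 (shut) to 1.0 (fully open); "grasp_force": force on a finger pad.
Only numpy, scipy, OpenCV 4.12 (cv2) and the standard library are available. Lean on these libraries where they do the work, as an engineer would, in place of code of your own. Each camera call takes 0.05 s, during which the arm holds its last target. There are 200 camera calls.

### The job

Lay the two loose steel bur cases in the two empty pockets of the rack, the long one in the long row and the short one in the short row, leaving the bottle, the tape and the gauze roll where they are. Then pull up the black lock knob, slide the keeper along its rail to the very next hole so that its bars reach over the new cases, and let the pin drop fully home. Finish while still holding the knob with the pin home: do not let go of it.

Things in the scene. Friction and masses are not known exactly. Their poses are not given: they have to be found in the camera images.
- rack: Aluminium rack fixed to the bench, plate 215 (x) x 262 (y) x 8 mm, yaw within 0.25 rad; origin under its middle. From its near (-x) edge: steel rail along y at x = -85 mm (top at z = 26 mm), long row at x = -10 mm, short row at x = 62 mm. Each row has two pockets end to end along y: the +y one holds a case that is fixed and stays, the -y one is empty
- long_pocket (a point): middle of the floor (top of the plate, 8 mm above the bench) of the empty long-row pocket; axes as the rack's; 108 mm long along y, 28 mm wide along x. Both pockets: end stops 14 mm high, side lips 10 mm high only on the last 14 mm at each end, so the middle is open for fingers
- short_pocket (a point): middle of the floor (8 mm above the bench) of the empty short-row pocket; axes as the rack's; 80 mm long along y, 28 mm wide along x
- next_hole (a point): mouth of the middle one of the rail's three holes (rack y = 60, 0, -60 mm) on the rail's top, 26 mm above the bench, where the pin must end; axes as the rack's
- keeper (a joint): keeper along the rail, m: 0 at the start (pin in the +y hole), grows to the rack's -y; 0.060 middle (next) hole, 0.120 third hole. Steel carriage 40 x 50 mm, top 36 mm above the bench, with two bars over both rows, within 25 mm along y of its middle, underside 36 and top 41 mm above the bench, 6 mm over loaded cases. Friction about 2 N
- plunger (a joint): lift of the spring plunger in the carriage, m: 0 = pin fully home, about 0.008 = tip level with the rail's top (it rides there between holes), 0.014 = stop. The spring pulls down with about 4 N at 0, 8 N at 0.014. The 8 mm round-tipped pin has 1 mm play each way in its holes and drops in by itself
- knob (a point): middle of the black knob on the plunger, 64 mm above the bench with the pin home; upright cylinder 26 mm across, 28 mm high (50 to 78 mm above the bench), 14 mm clear of the carriage top but for a boss 18 mm wide and 8 mm high below it; moves with keeper and plunger; axes as the rack's
- long_case: loose closed steel case, 22 (x) x 100 (y) x 22 (z) mm with a thin dark seam, 70 to 140 g; origin at the middle of its underside; lies on the bench to the left or right of the rack
- short_case: the same but 22 x 72 x 22 mm, 55 to 115 g; lies on the other side of the rack
- iodine_bottle: bystander: brown bottle with black cap, 51 mm across, 108 mm high, upright; origin under its middle
- plaster_tape: bystander: flat roll of beige tape with a hole, lying flat, 66 mm across, 25 mm high; origin under its middle
- gauze_roll: bystander: white roll standing upright, 47 mm across, 59 mm high; origin under its middle
Things that resemble listed ones, but are neither listed nor needed, are in the scene too. Leave any blue look-alike of the long_case alone.

How it is judged:
By the outcome, as a careful person would: the job done as asked, in the order asked, and still so for the second after the job is handed in, while the arm keeps its last pose, push and grip.
It also fails if it takes over 69 s, if anything falls off the work surface, if the arm or the gripper's body presses on something with over 40 N, if the wrist force passes 120 N, or if a joint passes its speed limit or range.

## Working session

There is one attempt and no reset: what is moved stays moved. The work goes in short steps, Python scripts to look and compute and a tool call to move; the robot and the scene stay as the last step left them, time stands still between calls to the robot, and variables do not carry over. Pictures are saved under pics/ and viewed, at most 10 in all, crops included, and the job is handed in when it is done.

Besides the shell and the picture viewer there is one more tool, called after "Call:" as name([rows], argument=value, ...), one row to a line, values as JSON. play_rows: Moves the arm, as the interface text tells. Its arguments: {"type":"object","properties":{"motion":{"type":"array"},"fingers":{"type":"number"}},"required":["motion"]}

```bash
mkdir -p pics; python3 - <<'E'
from rig import bot, imaging, finder
import cv2,numpy as np
for c in("top","side"):
    d=imaging.capture(c); cv2.imwrite(f"pics/{c}0.png",d["frame"][:,:,::-1]); np.savez(f"pics/{c}0.npz",**d)
    for n in("rack","long_case","short_case","knob","iodine_bottle","plaster_tape","gauze_roll","keeper"):
        for r in finder.recognise(c,n)[:4]: print(c,n,np.round(r["at"],4),round(r["confidence"],2))
s=bot.read_state();print(s)
E
```

```text
top rack [ 0.5519 -0.0258  0.005 ] 0.66
top long_case [ 0.5584 -0.2895  0.023 ] 0.73
top long_case [ 0.4343 -0.3271  0.0254] 0.54
top long_case [ 0.5159 -0.4511  0.0243] 0.5
top short_case [0.5395 0.291  0.0242] 0.54
top iodine_bottle [ 0.6891 -0.3974  0.0751] 0.65
top iodine_bottle [0.4696 0.0223 0.0818] 0.64
top plaster_tape [0.7731 0.0099 0.024 ] 0.61
top gauze_roll [0.6778 0.3984 0.0583] 0.54
top gauze_roll [ 0.5495 -0.0316  0.007 ] 0.38
top keeper [0.5201 0.0246 0.0419] 0.97
side rack [0.5387 0.0109 0.01  ] 0.75
side long_case [ 0.5143 -0.4464  0.0179] 0.72
side long_case [ 0.5571 -0.2704  0.0194] 0.69
side long_case [ 0.4309 -0.3163  0.0204] 0.56
side short_case [0.5343 0.2963 0.0187] 0.8
side short_case [0.4694 0.0327 0.0681] 0.22
side iodine_bottle [ 0.6918 -0.3901  0.0605] 0.6
side plaster_tape [0.7777 0.0207 0.0224] 0.71
side keeper [0.5077 0.0328 0.0459] 0.76
{'time_s': 0.9, 'joint_positions': array([ 5.88710517e+01,  3.02257395e+01,  8.20885284e+01,  1.63803089e-03,
        6.76882181e+01, -1.02262180e+01]), 'qvel': array([-0.02199841, -0.03389601, -0.02532781,  0.01909601, -0.02095401,
        0.01471491]), 'tau': array([ 1.08197382e-04, -4.40002155e+01, -1.76984864e+01,  6.33717352e-02,
        5.04943519e-02, -3.09936490e-05]), 'position': array([0.22292988, 0.58386241, 0.2395198 ]), 'tcp_rot': array([[-9.34183601e-01,  3.56792654e-01, -4.50700807e-05],
       [ 3.56792656e-01,  9.34183601e-01, -2.34670036e-05],
       [ 3.37308758e-05, -3.80031637e-05, -9.99999999e-01]]), 'force': array([0.82080275, 0.5163129 , 0.03552306]), 'moment': array([-0.05210147,  0.05593789,  0.04612686]), 'grasp_force': 0.0, 'opening': 0.9972606448780039}
```

View pics/top0.png

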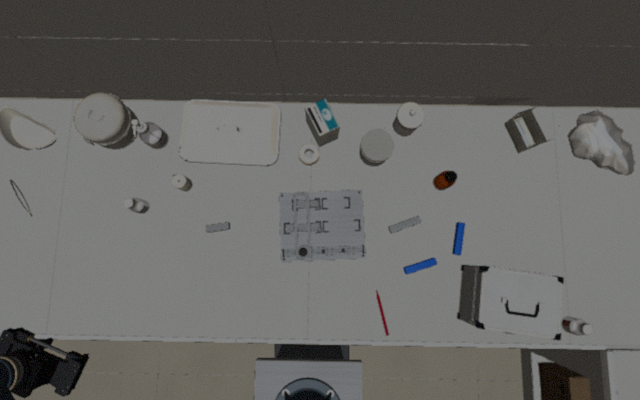

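View pics/side0.png

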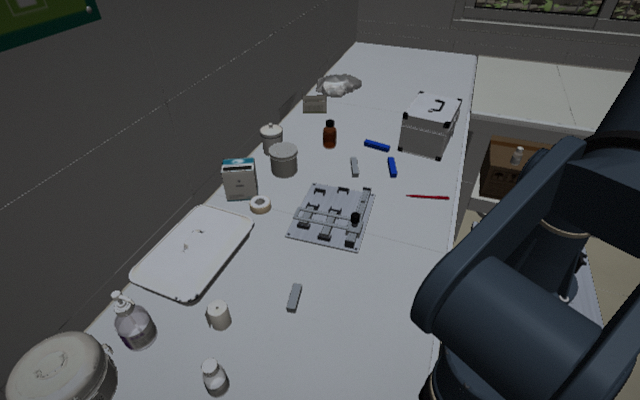

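The top view shows the rack around (322,225), the knob at (303,252), the grey long case at (405,224), the short case at (217,227) and two blue look-alikes at (459,238) and (420,266). The side view agrees: two grey cases, one on each side of the rack.

```bash
cat > h.py <<'E'
from rig import bot, imaging, finder
import cv2,numpy as np
from scipy.spatial.transform import Rotation as Ro
np.set_printoptions(suppress=True,precision=4)
def ray(d,uv,z):
    uv=np.atleast_2d(np.asarray(uv,float)); K,R,t=(np.asarray(d[k]) for k in("camera_matrix","R","t"))
    v=(np.c_[uv,np.ones(len(uv))]@np.linalg.inv(K).T)@R; c=-R.T@t
    return c+v*((z-c[2])/v[:,2])[:,None]
def proj(d,X):
    K,R,t=(np.asarray(d[k]) for k in("camera_matrix","R","t"))
    p=(np.atleast_2d(X)@R.T+t)@K.T; return p[:,:2]/p[:,2:]
def down(yaw): # tool x-axis at yaw (deg) in world, z down
    c,s=np.cos(np.radians(yaw)),np.sin(np.radians(yaw)); return np.array([[c,s,0],[s,-c,0],[0,0,-1]])
def row(p,yaw,s=None):
    s=s or bot.read_state(); R=s["tcp_rot"]
    return np.r_[R.T@(np.asarray(p)-s["position"]),Ro.from_matrix(R.T@down(yaw)).as_rotvec(degrees=True)]
def rect(d,mask,z):
    P=ray(d,np.argwhere(mask)[:,::-1],z)[:,:2].astype(np.float32)
    (c,wh,a)=cv2.minAreaRect(P*1000); 
    if wh[0]<wh[1]: a+=90
    return np.array(c)/1000,sorted(wh),(a+90)%180-90  # angle of the long side from x, deg
E
python3 - <<'E'
from h import *
d=imaging.capture("top")
for n,z in(("rack",.008),("long_case",.022),("short_case",.022),("knob",.078)):
    for r in finder.outline_of("top",n)[:3]: print(n,round(r["confidence"],2),*rect(d,r["pixels"],z))
# rack corners guess
w=imaging.capture("wrist"); s=bot.read_state()
R=s["tcp_rot"];C=-w["R"].T@w["t"]; print("cam in tool",R.T@(C-s["position"]),"\naxes\n",R.T@w["R"].T, w["camera_matrix"])
for y in (-90,-80,-100,90,180): print(y,row([.5,.29,.3],y))
E
```

```text
rack 0.81 [ 0.5516 -0.0317] [214.6025848388672, 260.6507873535156] -86.57415986061096
long_case 0.82 [ 0.5579 -0.2865] [25.05568504333496, 99.30296325683594] -70.76202201843262
long_case 0.71 [ 0.4322 -0.3307] [24.28154754638672, 99.64543914794922] -72.00102996826172
long_case 0.54 [ 0.5181 -0.4507] [25.435680389404297, 97.89398956298828] -11.400985717773438
short_case 0.77 [0.5383 0.2884] [26.01025390625, 74.81979370117188] -78.6149730682373
knob 0.51 [0.4693 0.0216] [20.10671043395996, 20.35226821899414] -88.99084794521332
cam in tool [ 0.0751 -0.0002 -0.1469] 
axes
 [[ 0.     -0.9605 -0.2782]
 [ 1.     -0.0002  0.0007]
 [-0.0007 -0.2782  0.9605]] [[340.3026   0.     320.1177]
 [  0.     340.3026 197.6518]
 [  0.       0.       1.    ]]
-90 [  -0.3637   -0.1757   -0.0605   -0.0018   -0.0006 -110.899 ]
-80 [  -0.3637   -0.1757   -0.0605   -0.0018   -0.0008 -120.899 ]
-100 [  -0.3637   -0.1757   -0.0605   -0.0018   -0.0004 -100.899 ]
90 [-0.3637 -0.1757 -0.0605 -0.0005  0.0017 69.101 ]
180 [ -0.3637  -0.1757  -0.0605  -0.0015   0.0007 -20.899 ]
```

```bash
python3 -c "
from h import *
print(row([.537,.255,.2],101.4))"
```

```text
[-0.4107 -0.1952  0.0395 -0.0007  0.0016 57.701 ]
```

Call:
play_rows([
  [[-0.21, -0.1, 0.02, 0, 0, 0], [-0.21, -0.1, 0.02, 0, 0, 0], [-0.21, -0.1, 0.02, 0, 0, 0], [-0.21, -0.1, 0.02, 0, 0, 0], [-0.21, -0.1, 0.02, 0, 0, 0], [-0.21, -0.1, 0.02, 0, 0, 0], [-0.21, -0.1, 0.02, 0, 0, 0]],
])

```text
time_s: 1.78
position: [0.3871, 0.412, 0.2192]
tcp_rot: [[-0.932, 0.362, 0.001], [0.362, 0.932, -0.002], [-0.002, -0.001, -1.0]]
force: [-0.6, -0.3, -0.4]
opening: 1.002
grasp_force: 0.0
```

Call:
play_rows([
  [[-0.2, -0.095, 0.02, 0, 0, 57.0], [-0.2, -0.095, 0.02, 0, 0, 57], [-0.2, -0.095, 0.02, 0, 0, 57], [-0.2, -0.095, 0.02, 0, 0, 57], [-0.2, -0.095, 0.02, 0, 0, 57], [-0.2, -0.095, 0.02, 0, 0, 57], [-0.2, -0.095, 0.02, 0, 0, 57], [-0.2, -0.095, 0.02, 0, 0, 57]],
])

```text
time_s: 2.45
position: [0.5374, 0.2547, 0.1993]
tcp_rot: [[-0.201, 0.98, -0.0], [0.98, 0.201, 0.0], [0.0, -0.0, -1.0]]
force: [-0.2, -0.6, 0.3]
opening: 0.996
grasp_force: 0.0
```

```bash
python3 - <<'E'
from h import *
s=bot.read_state(); print(s["time_s"],s["position"],s["qvel"],s["joint_positions"])
d=imaging.capture("wrist"); cv2.imwrite("pics/w1.png",d["frame"][:,:,::-1]); np.savez("pics/w1.npz",**d)
for n,z in(("short_case",.022),("rack",.008)):
    for r in finder.outline_of("wrist",n)[:2]:
        print(n,round(r["confidence"],2),*rect(d,r["pixels"],z)); np.save(f"pics/m_{n}.npy",r["pixels"])
    print([ (x["at"],x["confidence"]) for x in finder.recognise("wrist",n)[:2]])
E
```

```text
2.45 [0.5374 0.2547 0.1993] [ 1.6341 -0.4969  0.7657  0.3071  0.0334 81.3846] [14.5917 30.6323 88.897   0.0309 60.4694  2.9757]
short_case 0.62 [0.5433 0.29  ] [23.36288070678711, 71.37248992919922] -79.7495813369751
[([0.546, 0.2919, 0.0189], 0.9)]
rack 0.58 [0.5479 0.0725] [62.62978744506836, 220.99278259277344] 11.597901344299316
[([0.5215, 0.0788, 0.005], 0.94)]
```

View pics/w1.png

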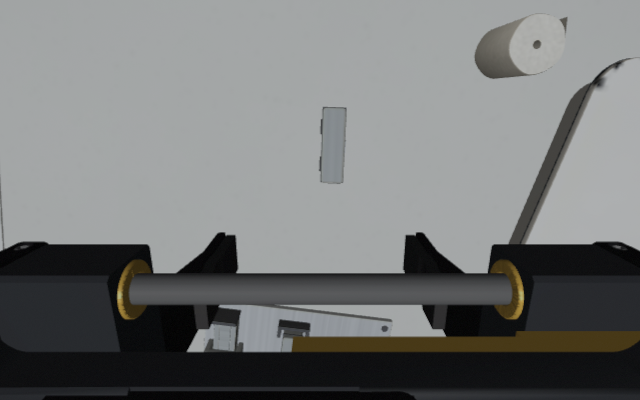

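The wrist picture shows the short case upright at about (333,146), with the rack's +y edge partly hidden behind the gripper at (300,325).

```bash
python3 - <<'E'
from h import *
d=imaging.capture("wrist"); s=bot.read_state()
r=finder.outline_of("wrist","short_case")[0]; print(rect(d,r["pixels"],.022))
c=cv2.approxPolyDP(max(cv2.findContours(r["pixels"].astype(np.uint8),0,1)[0],key=cv2.contourArea),4,True)[:,0]; print(c, ray(d,c,.022)[:,:2])
print(r["confidence"],s["position"])
c,_,a=rect(d,r["pixels"],.022)
print(row([c[0],c[1],.05],a+180),row([c[0],c[1],.02],a+180))
E
```

```text
(array([0.5434, 0.2899]), [24.247535705566406, 72.17428588867188], -79.6882553100586)
[[326 108]
 [322 182]
 [343 184]
 [348 110]] [[0.5279 0.3237]
 [0.5393 0.2544]
 [0.5599 0.2569]
 [0.5481 0.3263]]
0.75 [0.5361 0.2561 0.1997]
[ 0.0315  0.0143  0.1497  0.0063 -0.0041  1.9321] [ 0.0315  0.0143  0.1797  0.0063 -0.0041  1.9321]
```

Call:
play_rows([
  [[0.032, 0.0145, 0.03, 0, 0, 2], [0.032, 0.0145, 0.07, 0, 0, 2], [0.032, 0.0145, 0.11, 0, 0, 2], [0.032, 0.0145, 0.14, 0, 0, 2], [0.032, 0.0145, 0.16, 0, 0, 2], [0.032, 0.0145, 0.179, 0, 0, 2], [0.032, 0.0145, 0.179, 0, 0, 2], [0.032, 0.0145, 0.179, 0, 0, 2]],
], fingers=0.06)

```text
time_s: 3.47
position: [0.5437, 0.2902, 0.0199]
tcp_rot: [[-0.177, 0.984, -0.001], [0.984, 0.177, -0.0], [-0.0, -0.001, -1.0]]
force: [0.1, -0.7, -0.0]
opening: 0.693
grasp_force: 0.0
```

Call:
play_rows([
  [[0, 0, 0, 0, 0, 0], [0, 0, 0, 0, 0, 0], [0, 0, 0, 0, 0, 0], [0, 0, 0, 0, 0, 0], [0, 0, 0, 0, 0, 0], [0, 0, 0, 0, 0, 0]],
], fingers=0.0)

```text
time_s: 3.97
position: [0.5439, 0.2898, 0.0208]
tcp_rot: [[-0.175, 0.984, 0.0], [0.984, 0.175, 0.0], [0.0, 0.0, -1.0]]
force: [-0.1, 0.4, -0.1]
opening: 0.324
grasp_force: 0.0
```

```bash
python3 - <<'E'
from h import *
s=bot.read_state(); print(s)
E
```

```text
{'time_s': 3.9667, 'joint_positions': array([17.6707, 46.8108, 91.1744, -0.0014, 41.9984,  7.5682]), 'qvel': array([ 0.0109,  0.1324,  0.0286, -0.0413, -0.0601, -0.0008]), 'tau': array([  0.0175, -47.9496,  -9.8434,   0.0543,   0.026 ,  -0.0005]), 'position': array([0.5439, 0.2898, 0.0208]), 'tcp_rot': array([[-0.1754,  0.9845,  0.0003],
       [ 0.9845,  0.1754,  0.0001],
       [ 0.    ,  0.0003, -1.    ]]), 'force': array([-0.1432,  0.4299, -0.1387]), 'moment': array([-0.0693,  0.0344, -0.0157]), 'grasp_force': 0.0, 'opening': 0.32357809966238715}
```

Call:
play_rows([
  [[0, 0, 0, 0, 0, 0], [0, 0, 0, 0, 0, 0], [0, 0, 0, 0, 0, 0], [0, 0, -0.02, 0, 0, 0], [0, 0, -0.06, 0, 0, 0], [0, 0, -0.1, 0, 0, 0], [0, 0, -0.14, 0, 0, 0], [0, 0, -0.18, 0, 0, 0]],
])

```text
time_s: 4.63
position: [0.5433, 0.2895, 0.2019]
tcp_rot: [[-0.175, 0.985, -0.001], [0.985, 0.175, -0.0], [-0.0, -0.001, -1.0]]
force: [0.5, -0.1, -0.8]
opening: 0.251
grasp_force: 30.0
```

Call:
play_rows([
  [[-0.02, -0.003, 0, 0, 0, 0], [-0.05, -0.008, 0, 0, 0, 0], [-0.09, -0.015, 0, 0, 0, 0], [-0.13, -0.021, 0, 0, 0, 0], [-0.17, -0.028, 0, 0, 0, 0], [-0.21, -0.035, 0, 0, 0, 0], [-0.25, -0.041, 0, 0, 0, 0], [-0.27, -0.045, 0, 0, 0, 0]],
])

```text
time_s: 5.3
position: [0.5471, 0.0118, 0.2006]
tcp_rot: [[-0.173, 0.985, 0.001], [0.985, 0.173, -0.002], [-0.002, 0.0, -1.0]]
force: [0.2, 0.7, -0.3]
opening: 0.249
grasp_force: 30.0
```

Call:
play_rows([
  [[-0.04, -0.006, 0, 0, 0, 2], [-0.08, -0.013, 0, 0, 0, 4], [-0.12, -0.02, 0, 0, 0, 6], [-0.15, -0.025, 0, 0, 0, 6.7], [-0.17, -0.028, 0, 0, 0, 6.7], [-0.184, -0.03, 0, 0, 0, 6.7], [-0.184, -0.03, 0, 0, 0, 6.7], [-0.184, -0.03, 0, 0, 0, 6.7]],
])

```text
time_s: 5.97
position: [0.5493, -0.1701, 0.2003]
tcp_rot: [[-0.058, 0.998, -0.001], [0.998, 0.058, 0.001], [0.001, -0.001, -1.0]]
force: [0.6, 0.7, -0.9]
opening: 0.249
grasp_force: 30.0
```

```bash
python3 - <<'E'
from h import *
d=imaging.capture("wrist"); s=bot.read_state(); print(s["position"],s["opening"],s["grasp_force"])
cv2.imwrite("pics/w2.png",d["frame"][:,:,::-1]); np.savez("pics/w2.npz",**d)
for n,z in(("rack",.008),("short_case",.1),("knob",.078),("keeper",.036),("long_case",.03)):
    for r in finder.outline_of("wrist",n)[:2]: print(n,round(r["confidence"],2),*rect(d,r["pixels"],z))
    print([ (x["at"],x["confidence"]) for x in finder.recognise("wrist",n)[:3]])
E
```

```text
[ 0.5492 -0.1691  0.2002] 0.24661163468355046 29.99997228384018
rack 0.57 [ 0.5594 -0.0865] [155.700927734375, 215.45504760742188] 3.3403642177581787
[([0.5579, -0.0834, 0.0053], 0.65)]
short_case 0.84 [ 0.552  -0.2189] [39.782562255859375, 127.85124206542969] -86.6829833984375
[([0.5544, -0.1552, 0.1979], 0.97)]
knob 0.18 [ 0.5567 -0.0878] [123.70059204101562, 170.38961791992188] 3.6360456943511963
[([0.5584, -0.074, 0.006], 0.25)]
[([0.5853, -0.3242, 0.0204], 0.3)]
[([0.5845, -0.3217, 0.0213], 0.51)]
```

View pics/w2.png

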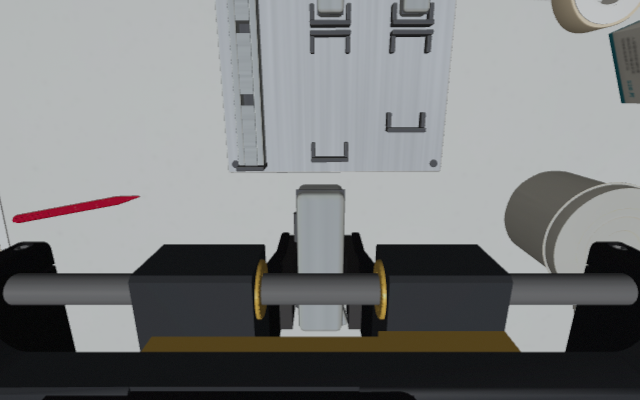

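The picture shows the short case held, far end at about row 187. The long pocket runs from rows ~33–158 at column 330, the short one from ~33–128 at column 408, and the rack's near corners are at (229,171) and (441,171).

```bash
python3 - <<'E'
from h import *
d=np.load("pics/w2.npz"); f=d["frame"][:,:,::-1]
cv2.imwrite("pics/w2c.png",cv2.resize(f[0:200,210:460],None,fx=3,fy=3,interpolation=cv2.INTER_CUBIC))
E
```

```text
(no output)
```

View pics/w2c.png

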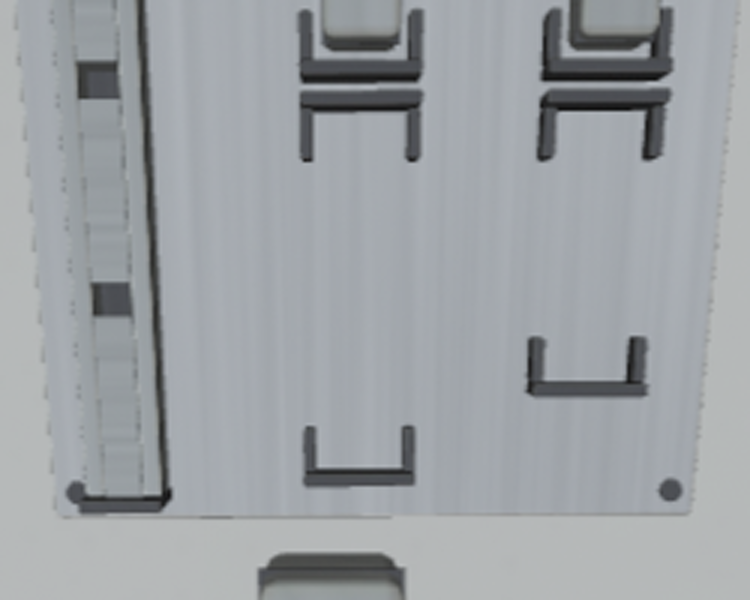

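```bash
python3 - <<'E'
from h import *
from scipy.optimize import least_squares
d=np.load("pics/w2.npz"); o=lambda c:(np.atleast_2d(c)+.5)/3-.5+[210,0]
M=np.array([[-107.5,-131,8],[107.5,-131,8],[-85,0,26],[-85,-60,26]])/1e3; U=o([[57,516],[690,514],[98,80],[112,299]])
def W(q,m):
    c,s=np.cos(q[2]),np.sin(q[2]); m=np.atleast_2d(m); return np.c_[q[0]+c*m[:,0]-s*m[:,1],q[1]+s*m[:,0]+c*m[:,1],m[:,2]]
r=least_squares(lambda q:(proj(d,W(q,M))-U).ravel(),[.55,-.03,.06]); q=r.x; print(q,np.degrees(q[2]),r.fun.reshape(-1,2))
def rk(c,z):
    p=ray(d,o(c),z)[:,:2]-q[:2]; c,s=np.cos(q[2]),np.sin(q[2]); return p@np.array([[c,-s],[s,c]])*1e3
print("long up/lo",rk([[361,108],[360,469]],.008)); print("short",rk([[600,108],[588,381]],.008))
print("lips long", rk([[312,140],[409,140],[314,440],[404,440]],.008),"short",rk([[553,140],[645,140],[543,360],[630,360]],.008))
np.save("q.npy",q)
s=bot.read_state();R=s["tcp_rot"];p=s["position"]
for x in(.034,.036,.038):
  for z in(-.0012,.0208): print(x,z,proj(d,p+R@[x,0,z])*3-[630,0])
E
```

```text
[ 0.5596 -0.0335  0.0502] 2.8744341177336 [[ 1.5235 -0.2671]
 [ 2.2423  2.0899]
 [-1.1721 -0.5149]
 [-2.1234 -0.6606]]
long up/lo [[  -8.24     -4.1397]
 [  -6.8016 -114.4742]]
short [[ 64.4254  -3.5618]
 [ 67.0956 -85.0266]]
lips long [[ -23.1147  -13.2354]
 [   6.616   -12.9986]
 [ -22.1961 -104.9394]
 [   7.6246 -104.698 ]] short [[ 50.7477 -12.647 ]
 [ 78.94   -12.4224]
 [ 51.985  -78.4625]
 [ 80.196  -78.2351]]
0.034 -0.0012 [[325.652  590.5195]]
0.034 0.0208 [[326.3091 554.7823]]
0.036 -0.0012 [[325.6118 577.483 ]]
0.036 0.0208 [[326.276  543.2354]]
0.038 -0.0012 [[325.5712 564.3504]]
0.038 0.0208 [[326.2426 531.614 ]]
```

```bash
cat > fit.py <<'E'
from h import *
from scipy.optimize import least_squares
d=np.load("pics/w2.npz"); o=lambda c:(np.atleast_2d(c)+.5)/3-.5+[210,0]
U=o([[57,516],[690,514],[98,80],[112,299],[361,108],[360,469],[600,108],[588,381],[312,140],[409,140],[314,440],[404,440],[553,140],[645,140],[543,360],[630,360]])
wt=np.ones((16,2)); wt[4:8,0]=0; wt[8:,1]=0
def M(a):
    return np.array([[-107.5,-131,8],[107.5,-131,8],[-85,0,26],[-85,-60,26],[-10,a,8],[-10,a-108,8],[62,a,8],[62,a-80,8],
     [-24,a-11,8],[4,a-11,8],[-24,a-102,8],[4,a-102,8],[48,a-11,8],[76,a-11,8],[48,a-72,8],[76,a-72,8]])/1e3
def W(q,m):
    c,s=np.cos(q[2]),np.sin(q[2]); m=np.atleast_2d(m); return np.c_[q[0]+c*m[:,0]-s*m[:,1],q[1]+s*m[:,0]+c*m[:,1],m[:,2]]
for nz in(0,1):
    f=lambda q:((proj(d,W(q,M(q[3]))+[0,0,nz*q[4]/1e3])-U)*wt).ravel()
    r=least_squares(f,[.55,-.03,.06,-4,0]); q=r.x
    print(q,np.degrees(q[2]),r.cost,"\n",r.fun.reshape(-1,2).round(1).tolist())
    a=q[3]; print("long",W(q,[-.01,(a-54)/1e3,0]),"short",W(q,[.062,(a-40)/1e3,0]),"knob",W(q,[-.085,.06,0]))
np.save("q.npy",q)
E
python3 fit.py
```

```text
[ 0.5615 -0.0334  0.0499 -4.5516  0.    ] 2.861732447058103 28.848395434664052 
 [[3.4, -0.3], [4.1, 2.1], [1.1, -0.6], [-0.0, -0.7], [0.0, 0.4], [-0.0, -2.0], [-0.0, 1.1], [-0.0, -0.5], [1.1, 0.0], [-0.8, 0.0], [0.1, 0.0], [-1.8, 0.0], [-1.1, 0.0], [-1.4, 0.0], [-2.0, -0.0], [-2.2, -0.0]]
long [[ 0.5545 -0.0924  0.    ]] short [[ 0.6257 -0.0748  0.    ]] knob [[0.4737 0.0223 0.    ]]
[ 0.5614 -0.0334  0.0505 -4.7263  2.3046] 2.891876659492355 26.811415160894345 
 [[2.7, 0.2], [4.8, 2.5], [0.3, -1.1], [-0.7, -0.7], [0.0, 0.2], [-0.0, -1.4], [-0.0, 0.8], [-0.0, -0.2], [0.9, 0.0], [-0.8, 0.0], [-0.1, 0.0], [-1.8, 0.0], [-0.8, 0.0], [-0.9, 0.0], [-1.7, -0.0], [-1.7, -0.0]]
long [[ 0.5544 -0.0925  0.    ]] short [[ 0.6256 -0.0749  0.    ]] knob [[0.4735 0.0223 0.    ]]
```

Call:
play_rows([
  [[0.03, 0.027, 0.01, 0, 0, 0], [0.06, 0.055, 0.03, 0, 0, 0], [0.089, 0.079, 0.06, 0, 0, 0], [0.089, 0.079, 0.09, 0, 0, 0], [0.089, 0.079, 0.11, 0, 0, 0], [0.089, 0.079, 0.125, 0, 0, 0], [0.089, 0.079, 0.125, 0, 0, 0], [0.089, 0.079, 0.125, 0, 0, 0]],
])

```text
time_s: 7.18
position: [0.6227, -0.0766, 0.0747]
tcp_rot: [[-0.059, 0.998, -0.002], [0.998, 0.059, 0.001], [0.001, -0.002, -1.0]]
force: [-0.1, -0.9, -1.0]
opening: 0.25
grasp_force: 30.0
```

```bash
python3 - <<'E'
from h import *
d=imaging.capture("wrist"); s=bot.read_state(); print(s["position"],s["tcp_rot"])
np.savez("pics/w3.npz",**d,p=s["position"],T=s["tcp_rot"]); cv2.imwrite("pics/w3.png",cv2.resize(d["frame"][0:300,130:530,::-1],None,fx=2,fy=2,interpolation=cv2.INTER_CUBIC))
E
```

```text
[ 0.6237 -0.0771  0.076 ] [[-0.0591  0.9983  0.0007]
 [ 0.9983  0.0591 -0.0002]
 [-0.0002  0.0007 -1.    ]]
```

View pics/w3.png

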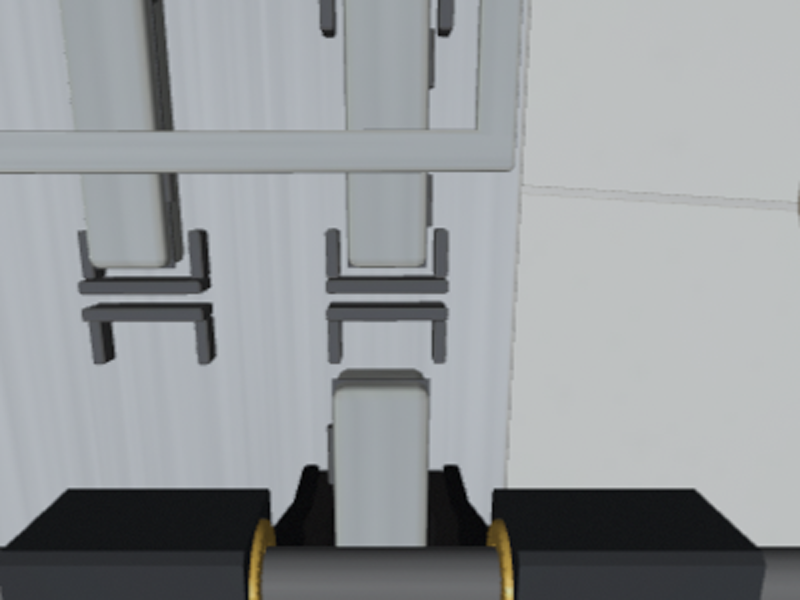

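The picture shows the held case's end at rows 370–385, column 380. The short pocket's upper stop is at row ~320, column 387, so it lines up to about 2 mm.

```bash
python3 - <<'E'
from h import *
d=np.load("pics/w3.npz"); p,T=d["p"],d["T"]
t=lambda c,z:(ray(d,(np.atleast_2d(c)+.5)/2-.5+[130,0],z)-p)@T*1e3
print("stop inner edge corners z22",t([[334,320],[440,320]],.022)); print("lip outer",t([[328,340],[446,340]],.018))
print("fixed case top z30",t([[346,190],[427,190],[348,266],[425,266]],.030))
zb=p[2]-.0208
print("held end bottom",t([[337,370],[422,370]],zb),"top",t([[335,387],[428,387],[335,480],[427,480]],zb+.022))
print("long stop",t([[90,320],[205,320]],.022), "bar -y edge z41/36",t([[300,171]],.041),t([[300,171]],.036),"corner",t([[515,165]],.041))
E
```

```text
stop inner edge corners z22 [[ 41.8817 -13.7736  53.9569]
 [ 41.9037  17.5785  53.9774]]
lip outer [[ 35.0597 -16.0001  57.957 ]
 [ 35.0869  19.8952  57.9804]]
fixed case top z30 [[78.5914 -9.3072 45.9517]
 [78.5995 12.5259 45.966 ]
 [58.3807 -9.0293 45.9564]
 [58.3927 12.3589 45.9703]]
held end bottom [[ 34.8654 -10.8786  20.7852]
 [ 34.8834  10.5246  20.7992]] top [[ 36.4572  -9.8789  -1.2145]
 [ 36.4754  10.5896  -1.2012]
 [ 14.3644 -10.2814  -1.2099]
 [ 14.3888  10.7941  -1.1961]]
long stop [[ 41.831  -86.0096  53.9098]
 [ 41.8549 -51.9523  53.932 ]] bar -y edge z41/36 [[ 83.0302 -20.285   34.9436]] [[ 83.2231 -20.861   39.9432]] corner [[84.4822 33.8549 34.9786]]
```

Call:
play_rows([
  [[0.0022, 0.0017, 0, 0, 0, 0], [0.0022, 0.0017, 0.01, 0, 0, 0], [0.0022, 0.0017, 0.02, 0, 0, 0], [0.0022, 0.0017, 0.03, 0, 0, 0], [0.0022, 0.0017, 0.038, 0, 0, 0], [0.0022, 0.0017, 0.043, 0, 0, 0], [0.0022, 0.0017, 0.0455, 0, 0, 0], [0.0022, 0.0017, 0.0455, 0, 0, 0]],
])

```text
time_s: 7.9
position: [0.6243, -0.0744, 0.0293]
tcp_rot: [[-0.059, 0.998, -0.001], [0.998, 0.059, 0.0], [0.0, -0.001, -1.0]]
force: [0.2, 0.6, -0.1]
opening: 0.25
grasp_force: 30.0
```

Call:
play_rows([
  [[0, 0, 0.001, 0, 0, 0], [0, 0, 0.001, 0, 0, 0], [0, 0, 0.001, 0, 0, 0]],
])

```text
time_s: 8.15
position: [0.625, -0.0746, 0.0292]
tcp_rot: [[-0.059, 0.998, 0.0], [0.998, 0.059, -0.0], [-0.0, 0.0, -1.0]]
force: [0.8, -0.0, 0.2]
opening: 0.252
grasp_force: 30.0
```

Call:
play_rows([
  [[0, 0, 0, 0, 0, 0], [0, 0, 0, 0, 0, 0], [0, 0, 0, 0, 0, 0], [0, 0, -0.01, 0, 0, 0], [0, 0, -0.04, 0, 0, 0], [0, 0, -0.08, 0, 0, 0], [0, 0, -0.12, 0, 0, 0], [0, 0, -0.16, 0, 0, 0]],
], fingers=0.042)

```text
time_s: 8.82
position: [0.6244, -0.0744, 0.1913]
tcp_rot: [[-0.059, 0.998, -0.0], [0.998, 0.059, 0.0], [0.0, -0.0, -1.0]]
force: [0.8, 0.0, -0.6]
opening: 0.481
grasp_force: 0.0
```

Call:
play_rows([
  [[-0.03, -0.01, 0, 0, 0, -2], [-0.07, -0.02, 0, 0, 0, -6], [-0.11, -0.034, 0, 0, 0, -10], [-0.15, -0.047, 0, 0, 0, -14], [-0.19, -0.06, 0, 0, 0, -15.8], [-0.23, -0.07, 0, 0, 0, -15.8], [-0.256, -0.08, 0, 0, 0, -15.8], [-0.256, -0.08, 0, 0, 0, -15.8]],
], fingers=0.06)

```text
time_s: 9.48
position: [0.5586, -0.3418, 0.1902]
tcp_rot: [[-0.323, 0.946, 0.002], [0.946, 0.323, -0.005], [-0.005, 0.0, -1.0]]
force: [0.4, -0.1, -0.2]
opening: 0.692
grasp_force: 0.0
```

```bash
python3 - <<'E'
from h import *
import time
imaging.capture("wrist"); imaging.capture("wrist")
d=imaging.capture("wrist"); s=bot.read_state(); print(s["position"],s["opening"],s["time_s"])
cv2.imwrite("pics/w4.png",d["frame"][:,:,::-1])
for r in finder.outline_of("wrist","long_case"):
    c,wh,a=rect(d,r["pixels"],.022); print(r["confidence"],c,wh,a)
    if abs(c[1]+.287)<.03 and abs(c[0]-.558)<.03: print(row([*c,.0205],a+180 if a<0 else a))
E
```

```text
[ 0.5598 -0.3345  0.1895] 0.6848957196411759 9.6333
0.86 [ 0.5619 -0.2892] [23.394195556640625, 99.2247314453125] -69.52334213256836
[ 0.0412  0.0163  0.1689  0.0084 -0.0578 -1.2536]
0.72 [ 0.5098 -0.4482] [31.923234939575195, 73.75444793701172] -9.566764831542969
0.61 [ 0.44   -0.3338] [28.958858489990234, 99.65211486816406] -71.18003273010254
```

View pics/w4.png

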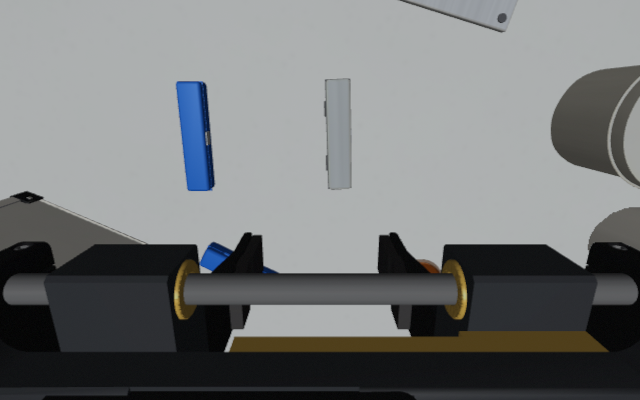

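The grey long case is at (338,134); the nearer of the two blue ones is at (197,136). The bottle shows at (425,265), clear of the descent.

Call:
play_rows([
  [[0.03, 0.012, 0.02, 0, 0, -1.2], [0.041, 0.016, 0.06, 0, 0, -1.2], [0.041, 0.016, 0.1, 0, 0, -1.2], [0.041, 0.016, 0.135, 0, 0, -1.2], [0.041, 0.016, 0.155, 0, 0, -1.2], [0.041, 0.016, 0.169, 0, 0, -1.2], [0.041, 0.016, 0.169, 0, 0, -1.2], [0.041, 0.016, 0.169, 0, 0, -1.2]],
])

```text
time_s: 10.35
position: [0.5626, -0.2896, 0.0203]
tcp_rot: [[-0.35, 0.937, 0.0], [0.937, 0.35, -0.0], [-0.0, 0.0, -1.0]]
force: [-0.7, -0.3, -0.4]
opening: 0.69
grasp_force: 0.0
```

Call:
play_rows([
  [[0, 0, 0, 0, 0, 0], [0, 0, 0, 0, 0, 0], [0, 0, 0, 0, 0, 0], [0, 0, 0, 0, 0, 0], [0, 0, 0, 0, 0, 0], [0, 0, 0, 0, 0, 0], [0, 0, 0, 0, 0, 0], [0, 0, 0, 0, 0, 0]],
], fingers=0.0)

```text
time_s: 11.02
position: [0.5617, -0.291, 0.0202]
tcp_rot: [[-0.348, 0.937, 0.0], [0.937, 0.348, -0.0], [-0.0, 0.0, -1.0]]
force: [-0.7, -0.1, 0.1]
opening: 0.247
grasp_force: 30.0
```

Call:
play_rows([
  [[0, 0, 0, 0, 0, 0], [0, 0, 0, 0, 0, 0], [0, 0, -0.02, 0, 0, 0], [0, 0, -0.05, 0, 0, 0], [0, 0, -0.09, 0, 0, 0], [0, 0, -0.13, 0, 0, 0], [0, 0, -0.13, 0, 0, 0], [0, 0, -0.13, 0, 0, 0]],
])

```text
time_s: 11.68
position: [0.5631, -0.2919, 0.1528]
tcp_rot: [[-0.349, 0.937, 0.005], [0.937, 0.349, -0.004], [-0.005, 0.003, -1.0]]
force: [-0.5, 0.2, -1.8]
opening: 0.25
grasp_force: 30.0
```

```bash
python3 - <<'E'
from h import *
s=bot.read_state(); print(s["position"],s["opening"],s["grasp_force"],s["tcp_rot"])
# short pocket centre (TCP at release) -> long pocket centre: rack (-72, -14) mm
for yaw in(93.4,):
  c,sn=np.cos(np.radians(yaw-90)),np.sin(np.radians(yaw-90))
  L=np.array([.6247,-.0746])+np.array([[c,-sn],[sn,c]])@[-.072,-.014]; print(L,row([*L,.15],yaw),row([L[0],L[1]-.06,.15],yaw))
E
```

```text
[ 0.5631 -0.2919  0.1528] 0.24952992224363688 29.97342824935913 [[-0.3486  0.9373  0.0049]
 [ 0.9372  0.3486 -0.0037]
 [-0.0052  0.0033 -1.    ]]
[ 0.5537 -0.0928] [ 0.1899  0.0605  0.002   0.2292  0.2679 17.0038] [ 0.1336  0.0396  0.0022  0.2292  0.2679 17.0038]
```

Call:
play_rows([
  [[0.03, 0.01, 0, 0, 0, 3], [0.07, 0.022, 0, 0, 0, 7], [0.11, 0.035, 0, 0, 0, 11], [0.15, 0.048, 0, 0, 0, 15], [0.18, 0.057, 0, 0, 0, 17], [0.19, 0.0605, 0.002, 0, 0, 17], [0.19, 0.0605, 0.002, 0, 0, 17], [0.19, 0.0605, 0.002, 0, 0, 17]],
])

```text
time_s: 12.35
position: [0.5516, -0.0915, 0.1467]
tcp_rot: [[-0.061, 0.998, -0.002], [0.998, 0.061, 0.0], [0.0, -0.002, -1.0]]
force: [0.2, -0.7, -1.7]
opening: 0.249
grasp_force: 30.0
```

Call:
play_rows([
  [[0, 0, 0.02, 0, 0, 0], [0, 0, 0.05, 0, 0, 0], [0, 0, 0.07, 0, 0, 0], [0, 0, 0.074, 0, 0, 0], [0, 0, 0.074, 0, 0, 0], [0, 0, 0.074, 0, 0, 0]],
])

```text
time_s: 12.85
position: [0.5528, -0.0932, 0.0742]
tcp_rot: [[-0.058, 0.998, 0.001], [0.998, 0.058, -0.0], [-0.0, 0.001, -1.0]]
force: [-0.2, -0.3, -1.4]
opening: 0.252
grasp_force: 30.0
```

```bash
python3 - <<'E'
from h import *
d=imaging.capture("wrist"); s=bot.read_state(); print(s["position"],s["tcp_rot"])
np.savez("pics/w5.npz",**d,p=s["position"],T=s["tcp_rot"]); cv2.imwrite("pics/w5.png",cv2.resize(d["frame"][0:300,130:530,::-1],None,fx=2,fy=2,interpolation=cv2.INTER_CUBIC))
E
```

```text
[ 0.5532 -0.093   0.0748] [[-0.0581  0.9983  0.002 ]
 [ 0.9983  0.0581 -0.0009]
 [-0.001   0.0019 -1.    ]]
```

View pics/w5.png

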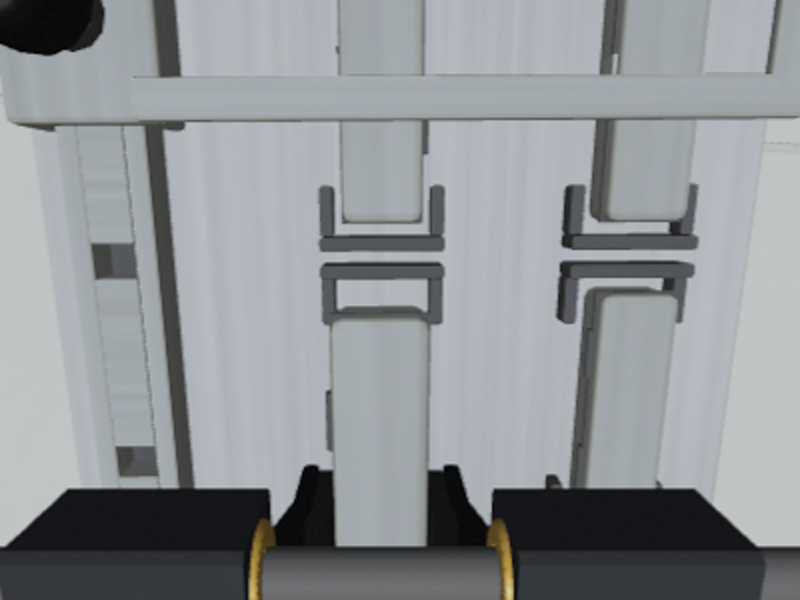

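The short case sits between its lips with its end at row 290, clear of the stop at row 277. The held long case's end is at about row 310, column 380; its pocket's stop is at row 277, column 382.

```bash
python3 - <<'E'
from h import *
d=np.load("pics/w5.npz"); p,T=d["p"],d["T"]
t=lambda c,z:((ray(d,(np.atleast_2d(c)+.5)/2-.5+[130,0],z)-p)@T*1e3)[:,:2]
print("stop",t([[322,277],[443,277]],.022)); print("lips",t([[328,300],[435,300]],.018),"fixed",t([[341,130],[424,130],[344,210],[421,210]],.030))
zb=p[2]-.0205
print("held end bottom",t([[340,308],[420,308]],zb),"top",t([[331,321],[428,321],[335,470],[427,470]],zb+.022))
print("short end top",t([[596,293],[676,293]],.030),"stop",t([[565,276],[693,276]],.022),"lips",t([[575,300],[667,300]],.018),"edges",t([[605,300],[678,300],[598,470],[660,470]],.030))
E
```

```text
stop [[ 53.8837 -16.3753]
 [ 53.8713  18.6781]]
lips [[ 46.6506 -15.0975]
 [ 46.6386  16.8205]] fixed [[92.9767 -9.7683]
 [92.9723 12.0131]
 [72.7221 -9.2906]
 [72.7162 11.5536]]
held end bottom [[49.837  -9.3348]
 [49.8294 10.3244]] top [[50.4229 -9.9644]
 [50.4145 10.8366]
 [16.0756 -9.7579]
 [16.0635 11.2623]]
short end top [[50.2858 60.9058]
 [50.2776 83.3072]] stop [[54.1459 54.009 ]
 [54.1329 91.0952]] lips [[46.6228 58.5938]
 [46.6125 86.0518]] edges [[48.3247 63.6049]
 [48.317  84.105 ]
 [-2.9812 66.1816]
 [-2.992  84.8933]]
```

Call:
play_rows([
  [[0, 0.0007, 0, 0, 0, 0], [0, 0.0007, 0.01, 0, 0, 0], [0, 0.0007, 0.02, 0, 0, 0], [0, 0.0007, 0.03, 0, 0, 0], [0, 0.0007, 0.038, 0, 0, 0], [0, 0.0007, 0.043, 0, 0, 0], [0, 0.0007, 0.0455, 0, 0, 0], [0, 0.0007, 0.0455, 0, 0, 0]],
])

```text
time_s: 13.57
position: [0.5525, -0.0914, 0.0282]
tcp_rot: [[-0.059, 0.998, -0.001], [0.998, 0.059, 0.0], [0.0, -0.001, -1.0]]
force: [-0.0, -0.0, -1.1]
opening: 0.25
grasp_force: 30.0
```

Call:
play_rows([
  [[0, 0, 0.001, 0, 0, 0], [0, 0, 0.001, 0, 0, 0], [0, 0, 0.001, 0, 0, 0]],
])

```text
time_s: 13.82
position: [0.5528, -0.0915, 0.0281]
tcp_rot: [[-0.059, 0.998, -0.0], [0.998, 0.059, 0.0], [0.0, -0.0, -1.0]]
force: [-1.8, 0.9, 5.3]
opening: 0.252
grasp_force: 30.0
```

Call:
play_rows([
  [[0, 0, 0, 0, 0, 0], [0, 0, 0, 0, 0, 0], [0, 0, 0, 0, 0, 0], [0, 0, -0.01, 0, 0, 0], [0, 0, -0.04, 0, 0, 0], [0, 0, -0.08, 0, 0, 0], [0, 0, -0.12, 0, 0, 0], [0, 0, -0.16, 0, 0, 0]],
], fingers=0.042)

```text
time_s: 14.48
position: [0.5524, -0.0915, 0.1895]
tcp_rot: [[-0.059, 0.998, -0.001], [0.998, 0.059, 0.0], [0.0, -0.001, -1.0]]
force: [1.0, -0.3, -0.9]
opening: 0.48
grasp_force: 0.0
```

Call:
play_rows([
  [[0.02, -0.02, 0, 0, 0, 0], [0.04, -0.05, 0, 0, 0, 0], [0.065, -0.079, 0, 0, 0, 0], [0.065, -0.079, 0, 0, 0, 0], [0.065, -0.079, 0, 0, 0, 0], [0.065, -0.079, 0, 0, 0, 0]],
], fingers=0.06)

```text
time_s: 14.98
position: [0.4711, -0.0316, 0.1884]
tcp_rot: [[-0.06, 0.998, 0.003], [0.998, 0.06, -0.001], [-0.001, 0.003, -1.0]]
force: [0.6, -0.2, 0.1]
opening: 0.685
grasp_force: 0.0
```

```bash
python3 - <<'E'
from h import *
d=imaging.capture("wrist"); s=bot.read_state(); print(s["position"],s["tcp_rot"],s["force"])
np.savez("pics/w6.npz",**d,p=s["position"],T=s["tcp_rot"]); cv2.imwrite("pics/w6.png",d["frame"][:,:,::-1])
dt=imaging.capture("top")
for c in("wrist","top"):
    print(c,[(x["at"],x["confidence"]) for x in finder.recognise(c,"knob")[:2]])
    for r in finder.outline_of(c,"knob")[:1]: print(*rect(d if c=="wrist" else dt,r["pixels"],.078)); np.save("pics/mk.npy",r["pixels"])
E
```

```text
[ 0.4718 -0.0321  0.1882] [[-0.0593  0.9982  0.0029]
 [ 0.9982  0.0593 -0.001 ]
 [-0.0012  0.0028 -1.    ]] [ 0.3015 -1.0135 -0.2438]
wrist [([0.4731, 0.0246, 0.0823], 0.78), ([0.5393, 0.0177, 0.0044], 0.41)]
[0.4723 0.0217] [23.621746063232422, 24.63323211669922] 67.3171157836914
top []
```

View pics/w6.png

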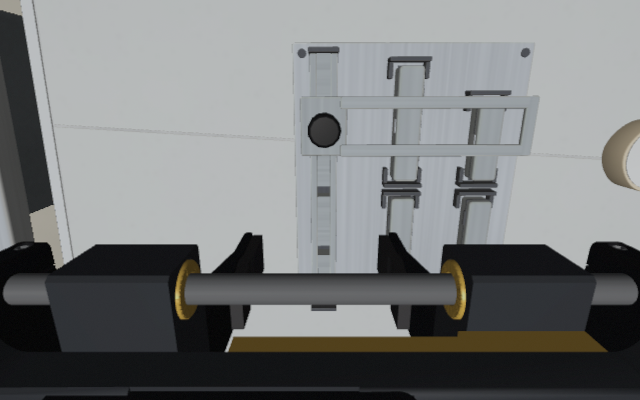

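The knob's top is at (324,129) in the picture and both new cases lie within their pockets (upper ends at (400,200) and (476,200)).

Call:
play_rows([
  [[0.03, 0.002, 0, 0, 0, 0], [0.054, 0.003, 0.02, 0, 0, 0], [0.054, 0.003, 0.05, 0, 0, 0], [0.054, 0.003, 0.08, 0, 0, 0], [0.054, 0.003, 0.105, 0, 0, 0], [0.054, 0.003, 0.12, 0, 0, 0], [0.054, 0.003, 0.125, 0, 0, 0], [0.054, 0.003, 0.125, 0, 0, 0]],
])

```text
time_s: 15.95
position: [0.4696, 0.0225, 0.0612]
tcp_rot: [[-0.059, 0.998, -0.003], [0.998, 0.059, 0.001], [0.001, -0.003, -1.0]]
force: [-0.2, 0.0, 0.3]
opening: 0.688
grasp_force: 0.0
```

Call:
play_rows([
  [[0, 0, 0, 0, 0, 0], [0, 0, 0, 0, 0, 0], [0, 0, 0, 0, 0, 0], [0, 0, 0, 0, 0, 0], [0, 0, 0, 0, 0, 0], [0, 0, 0, 0, 0, 0], [0, 0, 0, 0, 0, 0], [0, 0, 0, 0, 0, 0]],
], fingers=0.0)

```text
time_s: 16.62
position: [0.4709, 0.0226, 0.063]
tcp_rot: [[-0.059, 0.998, 0.002], [0.998, 0.059, -0.0], [-0.0, 0.002, -1.0]]
force: [1.7, -0.3, 4.2]
opening: 0.285
grasp_force: 30.0
```

Call:
play_rows([
  [[0, 0, 0, 0, 0, 0], [0, 0, 0, 0, 0, 0]],
])

```text
time_s: 16.78
position: [0.471, 0.0226, 0.063]
tcp_rot: [[-0.059, 0.998, 0.002], [0.998, 0.059, -0.0], [-0.0, 0.002, -1.0]]
force: [1.0, 0.7, 5.1]
opening: 0.287
grasp_force: 30.0
```

Call:
play_rows([
  [[0, 0, -0.003, 0, 0, 0], [0, 0, -0.006, 0, 0, 0], [0, 0, -0.009, 0, 0, 0], [0, 0, -0.0115, 0, 0, 0], [0, 0, -0.0115, 0, 0, 0], [0, 0, -0.0115, 0, 0, 0]],
])

```text
time_s: 17.28
position: [0.4708, 0.0226, 0.074]
tcp_rot: [[-0.059, 0.998, 0.002], [0.998, 0.059, -0.0], [-0.0, 0.002, -1.0]]
force: [4.7, 0.8, -8.4]
opening: 0.286
grasp_force: 30.0
```

Call:
play_rows([
  [[-0.003, 0, 0, 0, 0, 0], [-0.006, 0, 0, 0, 0, 0], [-0.01, 0, 0, 0, 0, 0], [-0.014, 0, 0, 0, 0, 0], [-0.014, 0, 0, 0, 0, 0]],
])

```text
time_s: 17.7
position: [0.4717, 0.0081, 0.0739]
tcp_rot: [[-0.059, 0.998, 0.002], [0.998, 0.059, -0.0], [-0.0, 0.002, -1.0]]
force: [5.6, 0.8, -7.8]
opening: 0.287
grasp_force: 30.0
```

```bash
python3 - <<'E'
from h import *
s=bot.read_state(); print(s["position"],s["force"],s["opening"])
d=imaging.capture("wrist"); print([(x["at"],x["confidence"]) for x in finder.recognise("wrist","keeper")[:2]])
cv2.imwrite("pics/w7.png",d["frame"][:,:,::-1])
print(s["tcp_rot"])
E
```

```text
[0.4717 0.0081 0.0739] [ 5.6091  0.7634 -7.8348] 0.28658493711577476
[([0.5133, 0.0276, 0.0443], 0.62)]
[[-0.0588  0.9983  0.0017]
 [ 0.9983  0.0588 -0.0003]
 [-0.0004  0.0017 -1.    ]]
```

View pics/w7.png

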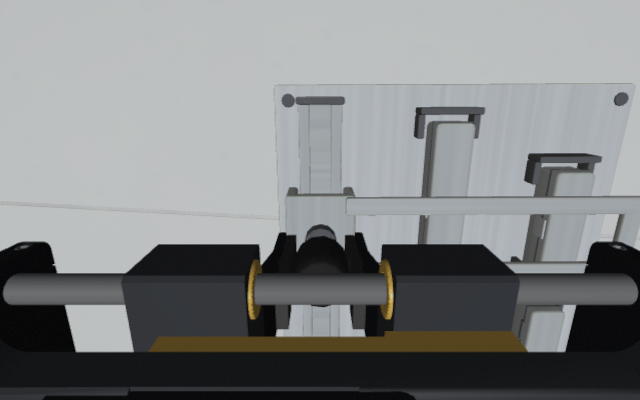

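The picture shows the raised knob held at (322,255), with the carriage and its bar (row 206) moving along with it.

Call:
play_rows([
  [[-0.006, 0, 0, 0, 0, 0], [-0.012, 0, 0, 0, 0, 0], [-0.018, 0, 0, 0, 0, 0], [-0.024, 0, 0, 0, 0, 0], [-0.03, 0, 0, 0, 0, 0], [-0.036, 0, 0, 0, 0, 0], [-0.036, 0, 0, 0, 0, 0]],
])

```text
time_s: 18.38
position: [0.4741, -0.0283, 0.0739]
tcp_rot: [[-0.059, 0.998, 0.002], [0.998, 0.059, -0.001], [-0.001, 0.002, -1.0]]
force: [5.8, -1.7, -8.7]
opening: 0.287
grasp_force: 30.0
```

Call:
play_rows([
  [[-0.003, 0, 0, 0, 0, 0], [-0.006, 0, 0, 0, 0, 0], [-0.009, 0, 0, 0, 0, 0], [-0.0098, 0, 0, 0, 0, 0], [-0.0098, 0, 0, 0, 0, 0], [-0.0098, 0, 0, 0, 0, 0]],
])

```text
time_s: 18.88
position: [0.4746, -0.0373, 0.0739]
tcp_rot: [[-0.059, 0.998, 0.002], [0.998, 0.059, -0.0], [-0.001, 0.002, -1.0]]
force: [6.8, 1.2, -7.5]
opening: 0.286
grasp_force: 30.0
```

```bash
python3 - <<'E'
from h import *
s=bot.read_state(); print(s["position"],s["force"],s["moment"],s["opening"])
print((s["position"]-[.4709,.0226,.063])@s["tcp_rot"])
E
```

```text
[ 0.4746 -0.0373  0.0739] [ 6.773   1.236  -7.4677] [ 0.0816 -0.9124  0.0556] 0.2863883403204351
[-0.06    0.0002 -0.0109]
```

Travel is 60.0 mm. Lowering now.

Call:
play_rows([
  [[0, 0, 0.002, 0, 0, 0], [0, 0, 0.004, 0, 0, 0], [0, 0, 0.006, 0, 0, 0], [0, 0, 0.006, 0, 0, 0], [0, 0, 0.006, 0, 0, 0]],
])

```text
time_s: 19.3
position: [0.4746, -0.0373, 0.068]
tcp_rot: [[-0.059, 0.998, 0.002], [0.998, 0.059, -0.0], [-0.001, 0.002, -1.0]]
force: [4.9, 1.1, -6.2]
opening: 0.287
grasp_force: 30.0
```

Call:
play_rows([
  [[0, 0, 0.002, 0, 0, 0], [0, 0, 0.004, 0, 0, 0], [0, 0, 0.0055, 0, 0, 0], [0, 0, 0.006, 0, 0, 0], [0, 0, 0.006, 0, 0, 0], [0, 0, 0.006, 0, 0, 0]],
])

```text
time_s: 19.8
position: [0.4746, -0.0373, 0.063]
tcp_rot: [[-0.059, 0.998, 0.003], [0.998, 0.059, -0.001], [-0.001, 0.003, -1.0]]
force: [4.6, 1.3, 5.4]
opening: 0.288
grasp_force: 30.0
```

```bash
python3 - <<'E'
from h import *
s=bot.read_state(); print(s["position"],s["force"],s["opening"])
print((s["position"]-[.4709,.0226,.063])@s["tcp_rot"])
for c in ("top",):
    d=imaging.capture(c)
    for n in("long_case","short_case","iodine_bottle","plaster_tape","gauze_roll"):
        print(n,[(x["at"].round(3) if hasattr(x["at"],"round") else x["at"],round(x["confidence"],2)) for x in finder.recognise(c,n)[:4]])
E
```

```text
[ 0.4746 -0.0373  0.063 ] [4.6423 1.3263 5.4079] 0.2880130104329377
[-0.06    0.0002  0.    ]
long_case [([0.5504, -0.1037, 0.0285], 0.76), ([0.4369, -0.33, 0.0237], 0.67), ([0.7755, 0.0105, 0.0266], 0.64), ([0.5192, -0.4504, 0.0193], 0.5)]
short_case [([0.6205, -0.0783, 0.0313], 0.72)]
iodine_bottle [([0.6857, -0.4, 0.0757], 0.79)]
plaster_tape [([0.7761, 0.0126, 0.0271], 0.68)]
gauze_roll [([0.6744, 0.3974, 0.061], 0.7)]
```

The height is back at 63.0 mm and the force has turned to a slight push up, as it was with the pin home at the start. The cases and bystanders are in place.

```bash
python3 -c "
from rig import bot
print(bot.hand_in())"
```

```text
the job is handed in; nothing more can be done
None
```

I handed in the job at about 20 s: both cases lie in their pockets, and the keeper was slid 60 mm to the middle hole. The readings show the pin home with the knob still gripped, and the bottle, tape and gauze roll were not disturbed.

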